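Line up the dye bottles by size

ROBOT

A 6-joint arm with a two-finger parallel gripper is mounted at the origin on the work surface. World frame = base frame: x ahead of the robot, y to its left, z up, the work surface at z = 0. Lengths are in m, angles in rad, forces in N, time in s.
With the tool pointing down it reaches from about 0.275 to 0.75 m from the base axis. Payload 10.2 kg.
Tool frame: the origin (TCP) lies midway between the tips of the shut fingers; the grasp point (between the pads) lies 19 mm behind it; x points along the fingers, y is the direction in which the jaws open and shut, and the axes are right-handed (so a half turn about x gives the same grasp; the last joint's range is limited). The gripper opens to 85 mm and grips with 20 to 120 N. Pads are 22 mm wide; open, the fingers measure 114 mm over their backs; the gripper's body (76 mm by 85 mm) begins 54 mm behind the grasp point. The pads swing forward as they close: fully open they stand 13 mm farther back than shut.
Start: joints at [0.927, 0.313, 1.498, -0, 1.331, -0.223], TCP at [0.214, 0.479, 0.231] pointing down, gripper open.
Joint ranges: [-2.94, 2.94], [-0.97, 2.17], [0.19, 2.56], [-1.23, 4.37], [0.02, 3.11], [-2.88, 2.88]. Speed limits (rad/s): [2.39, 2.39, 3.01, 3.14, 3.14, 3.14].

INTERFACE

Orientations are given as a unit quaternion [w, x, y, z].
In Python, from rig import * gives the robot as it stands.
- The arm moves only by the tool drive_tool, never from a script. Its argument "rows" is a list of rows, each an object with "translation": the shift along the world's x, y, z in units of 40 mm (1.0 is 40 mm), a list of three; "twist": the turn, a rotation vector about the world's x, y, z in units of 5 degrees (1.0 is 5 degrees), a list of three; "jaw": the closure, from 0 (fully open) to 1 (shut). A call has 1 to 20 rows; each row is the pose to reach, as a shift and turn from the pose measured when the call began; what a row does not reach only later rows make up. A row lasts 1/12 s, in which the tool goes at most 41.7 mm and 7.16 degrees, less where a joint would pass 70% of its speed; a pose out of reach is approached as far as the arm can. A call with a gripper value outside its range is refused whole. The fingers move at their own pace and stop on an object; "grip_force" is the grip in N (left out, the last holds). Time passes only in rows, so rows that repeat a pose let the fingers close. It gives the time, the measured TCP pose, the force and the opening at its end, in the units of the state.
- state(): the state, without advancing time (a new reading comes with each control period).
- get_image(name): name is "side" or "top" or "wrist"; returns (picture, depth): 384x512x3 uint8, red, green, blue; 384x512 float32, m along the optical axis (not along the pixel's ray), 0 where there is no reading.
- camera_params(name): a dict with "fx", "fy", "cx", "cy" (pixels), "R" (3x3) and "t" (3): a world point X has camera coordinates R X + t. Camera axes: x right, y down, z forward; pixel columns grow to the right and rows downward; lengths in m; the calibration is good to about 2 mm. A picture is of the moment at which its call begins: read the wrist's pose just before it. camera_params takes no time and is no camera call; for the wrist camera it gives the pose at the moment of the call.
- job_done(): hands the job in, once; it reports no verdict.
The state is a dict: "time": time; "joint_pos": joint angles; "qvel": joint speeds; "joint_torque": joint torques, N m; "eef_pos": TCP position; "orientation": TCP orientation; "wrist_force": force on the tool from outside, world axes, zero at the start; "torque": the same for the moment, N m; "opening": finger opening in m.
Only numpy, scipy, OpenCV 4.12 (cv2) and the standard library are available. Lean on these libraries where they do the work, as an engineer would, in place of code of your own. Each camera call takes 0.05 s, during which the arm holds its last target.

TASK

Put the four dye bottles away on the wooden strip, one centred on each cork pad, in order of size: the largest on the pad next to the tall brass post, then smaller and smaller to the smallest at the far end. Keep the glass bottles upright, set them down gently, and leave the cup of awls where it is.

Things in the scene. Friction and masses are not known exactly. Their poses are not given: they have to be found in the camera images.
- bottle_s: The smallest of four loose, closed amber glass dye bottles with black caps: 50 mm tall, body a plain cylinder 32 mm across from the foot up to 39 mm, then a narrower neck and cap. Stands upright; origin at the centre of its underside, z up its axis. About 70 g (varies by a third). Which of the four starting places it has changes.
- bottle_m: The second smallest of four loose, closed amber glass dye bottles with black caps: 72 mm tall, body a plain cylinder 37 mm across from the foot up to 56 mm, then a narrower neck and cap. Stands upright; origin at the centre of its underside, z up its axis. About 110 g (varies by a third). Which of the four starting places it has changes.
- bottle_l: The second largest of four loose, closed amber glass dye bottles with black caps: 94 mm tall, body a plain cylinder 42 mm across from the foot up to 73 mm, then a narrower neck and cap. Stands upright; origin at the centre of its underside, z up its axis. About 160 g (varies by a third). Which of the four starting places it has changes.
- bottle_xl: The largest of four loose, closed amber glass dye bottles with black caps: 116 mm tall, body a plain cylinder 47 mm across from the foot up to 90 mm, then a narrower neck and cap. Stands upright; origin at the centre of its underside, z up its axis. About 220 g (varies by a third). Which of the four starting places it has changes.
- pad_1: Round cork pad 1 of 4 counted along +y, the right-hand end of the row seen from the robot: 56 mm across, 4 mm thick, fixed on the dark wooden strip. All four pads are alike. Origin at the centre of its underside, z up; its top is 19 mm above the bench. Pads are 80 to 96 mm apart in a straight line along the strip (66 x 460 x 15 mm, turned up to 0.2 rad).
- pad_2: Round cork pad 2 of 4 counted along +y: 56 mm across, 4 mm thick, fixed on the dark wooden strip. All four pads are alike. Origin at the centre of its underside, z up; its top is 19 mm above the bench. Pads are 80 to 96 mm apart in a straight line along the strip (66 x 460 x 15 mm, turned up to 0.2 rad).
- pad_3: Round cork pad 3 of 4 counted along +y: 56 mm across, 4 mm thick, fixed on the dark wooden strip. All four pads are alike. Origin at the centre of its underside, z up; its top is 19 mm above the bench. Pads are 80 to 96 mm apart in a straight line along the strip (66 x 460 x 15 mm, turned up to 0.2 rad).
- pad_4: Round cork pad 4 of 4 counted along +y, the left-hand end of the row seen from the robot: 56 mm across, 4 mm thick, fixed on the dark wooden strip. All four pads are alike. Origin at the centre of its underside, z up; its top is 19 mm above the bench. Pads are 80 to 96 mm apart in a straight line along the strip (66 x 460 x 15 mm, turned up to 0.2 rad).
- post: Upright brass post with a ball on top, 18 mm across (ball 24 mm), 102 mm tall, fixed on the strip past one end of the row of pads, 70 to 86 mm from the end pad (either end, it changes; at the other end is only a brass stub 8 mm high). It marks the end of the row where the largest bottle belongs. Origin at the centre of its underside.
- tool_cup: Loose wooden cup, 68 mm across and 85 mm tall, about 140 mm with the awl handles that stand in it (one rigid body); on the bench past the left or right end of the strip. To be left alone. Origin at the centre of its underside.

How it is judged:
At the end, for the whole second after the job is handed in: Every bottle stands upright (within 0.1 rad), released and at rest on its own cork pad, its axis within 12 mm of the pad's centre, the sizes falling from the pad next to the brass post to the pad at the other end (((horizontal distance between post and pad_1 below 0.15 m and horizontal distance between bottle_s and pad_4 below 0.012 m and z of bottle_s in the frame of pad_4 between 0 and 0.008 m and horizontal distance between bottle_m and pad_3 below 0.012 m and z of bottle_m in the frame of pad_3 between 0 and 0.008 m and horizontal distance between bottle_l and pad_2 below 0.012 m and z of bottle_l in the frame of pad_2 between 0 and 0.008 m and horizontal distance between bottle_xl and pad_1 below 0.012 m and z of bottle_xl in the frame of pad_1 between 0 and 0.008 m) or (horizontal distance between post and pad_4 below 0.15 m and horizontal distance between bottle_s and pad_1 below 0.012 m and z of bottle_s in the frame of pad_1 between 0 and 0.008 m and horizontal distance between bottle_m and pad_2 below 0.012 m and z of bottle_m in the frame of pad_2 between 0 and 0.008 m and horizontal distance between bottle_l and pad_3 below 0.012 m and z of bottle_l in the frame of pad_3 between 0 and 0.008 m and horizontal distance between bottle_xl and pad_4 below 0.012 m and z of bottle_xl in the frame of pad_4 between 0 and 0.008 m)) and angle between each of bottle_s, bottle_m, bottle_l, bottle_xl's own z axis and vertical below 0.1 rad and linear speed of each of bottle_s, bottle_m, bottle_l, bottle_xl below 0.02 m/s and angular speed of each of bottle_s, bottle_m, bottle_l, bottle_xl below 0.2 rad/s and contact force between each of bottle_s, bottle_m, bottle_l, bottle_xl and the fingers below 0.05 N); the robot touches nothing.
It fails at once if a bottle is tipped over (angle between any of bottle_s, bottle_m, bottle_l, bottle_xl's own z axis and vertical above 0.6 rad).
It fails at once if a bottle is dropped or banged down on a pad (over 60 N) (contact force between any of bottle_s, bottle_m, bottle_l, bottle_xl and pad_1 above 60 N or contact force between any of bottle_s, bottle_m, bottle_l, bottle_xl and pad_2 above 60 N or contact force between any of bottle_s, bottle_m, bottle_l, bottle_xl and pad_3 above 60 N or contact force between any of bottle_s, bottle_m, bottle_l, bottle_xl and pad_4 above 60 N).
It fails at once if the tool cup is moved (over 20 mm) (distance of tool_cup from where it was at the start of the episode above 0.02 m).
It also fails if it takes over 115 s, if anything falls off the work surface, if the arm or the gripper's body presses on something with over 40 N, if the wrist force passes 120 N, or if a joint passes its speed limit or range.

## Working session

There is one attempt and no reset: what is moved stays moved. The work goes in short steps, Python scripts to look and compute and a tool call to move; the robot and the scene stay as the last step left them, time stands still between calls to the robot, and variables do not carry over. Pictures are saved under pics/ and viewed, and the job is handed in when it is done.

Besides the shell and the picture viewer there is one more tool, called in YAML: its name, and indented under it one key for each argument. drive_tool: Moves the arm, as the interface text tells. Its arguments: {"type":"object","properties":{"rows":{"type":"array"},"grip_force":{"type":"number"}},"required":["rows"]}

```bash
mkdir -p pics; ls; python3 - <<'E'
from rig import *
import cv2, numpy as np
print(state())
for n in ("top","side"):
    im,d=get_image(n); p=camera_params(n); print(n,p)
    np.savez(f"pics/{n}0.npz",im=im,d=d,**p)
    cv2.imwrite(f"pics/{n}0.png",im[:,:,::-1])
E
```

```text
pics
{'time': 0.0, 'joint_pos': array([ 9.26581231e-01,  3.13441925e-01,  1.49842095e+00, -1.41018131e-06,
        1.33100970e+00, -2.23409877e-01]), 'qvel': array([-0.0013954 ,  0.0016637 ,  0.00116556, -0.00099704, -0.00046342,
        0.00059382]), 'joint_torque': array([-7.50077265e-05, -4.12259066e+01, -2.59741455e+01, -2.19152294e-04,
        4.09469329e-03,  2.80166802e-05]), 'eef_pos': array([0.21432015, 0.47898399, 0.23074528]), 'orientation': array([ 0.691323  ,  0.14727088,  0.69170254, -0.14809249]), 'wrist_force': array([-0.48553805,  0.4054502 , -0.36848492]), 'torque': array([ 0.00489285, -0.07967307, -0.01436106]), 'opening': 0.08517837362878111}
top {'fx': 376.7747247905684, 'fy': 376.7747247905684, 'cx': 252.86770356379856, 'cy': 194.27604036669618, 'R': array([[-0.00542152, -0.99974175, -0.02206912],
       [-0.99368021,  0.00786042, -0.11197258],
       [ 0.11211713,  0.02132258, -0.9934662 ]]), 't': array([-0.00259811,  0.5344395 ,  0.97457138])}
side {'fx': 414.7562042552072, 'fy': 414.7562042552072, 'cx': 260.3745717641094, 'cy': 193.62794949419066, 'R': array([[ 0.93155296, -0.36357238, -0.00491959],
       [-0.25225832, -0.63647909, -0.72887592],
       [ 0.26186794,  0.68022753, -0.68462814]]), 't': array([-0.51926644,  0.17542102,  0.90971431])}
```

View pics/top0.png

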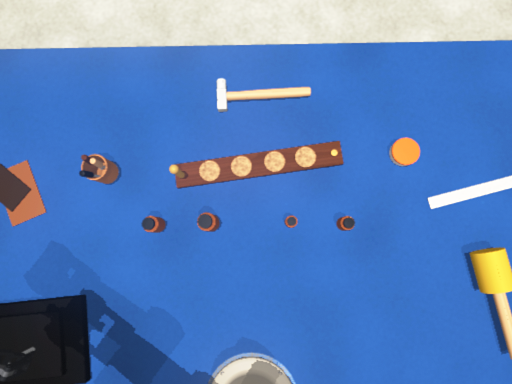

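View pics/side0.png

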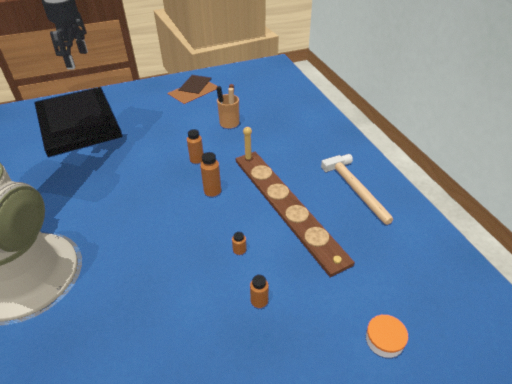

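The top view shows the tall post at the left (+y) end near (174,169) and the pads at about (209,170), (241,166), (275,161) and (305,156). The bottle caps are near (150,223), (207,221), (291,221) and (347,222), which by size look like l, xl, s and m. I'll measure these properly next.

```bash
cat > h.py <<'E'
import numpy as np, cv2
def world(uv,d,p):
    u,v=np.asarray(uv,float).T
    c=np.stack([(u-p['cx'])/p['fx']*d,(v-p['cy'])/p['fy']*d,d],1)
    return (c-p['t'])@p['R']
def onplane(uv,z,p):
    u,v=np.atleast_2d(np.asarray(uv,float)).T
    r=np.stack([(u-p['cx'])/p['fx'],(v-p['cy'])/p['fy'],np.ones_like(u)],1)@p['R']
    o=-p['t']@p['R']
    return o+r*((z-o[2])/r[:,2])[:,None]
def cloud(im,d,p):
    vv,uu=np.mgrid[:d.shape[0],:d.shape[1]]
    return world(np.c_[uu.ravel(),vv.ravel()],d.ravel(),p).reshape(d.shape+(3,))
E
python3 - <<'E'
from h import *
for n in("top","side"):
    z=np.load(f"pics/{n}0.npz"); im,d=z['im'],z['d']; p={k:z[k] for k in z.files}
    W=cloud(im,d,p); H=cv2.cvtColor(im,cv2.COLOR_RGB2HSV)
    print(n)
    ok=(W[...,0]>.25)&(W[...,0]<.72)&(abs(W[...,1])<.45)&(d>0)
    # pads
    m=ok&(W[...,2]>.008)&(W[...,2]<.032)&(H[...,2]>140)&(H[...,0]<25)
    k,l,s,c=cv2.connectedComponentsWithStats(m.astype(np.uint8),connectivity=4)
    for i in range(1,k):
        if s[i,4]>80:
            e=cv2.fitEllipse(max(cv2.findContours((l==i).astype(np.uint8),0,1)[0],key=len))
            print("pad",s[i],np.round(onplane([c[i]],.019,p)[0],4),np.round(onplane([e[0]],.019,p)[0],4),W[l==i][:,2].mean().round(4))
    m=ok&(W[...,2]>.03)
    k,l,s,c=cv2.connectedComponentsWithStats(m.astype(np.uint8))
    for i in range(1,k):
        if s[i,4]>30:
            P=W[l==i]; zt=np.percentile(P[:,2],97); t=(l==i)&(W[...,2]>zt-.008)
            vv,uu=np.nonzero(t)
            print("obj",s[i],np.round(c[i],1),"ztop",zt.round(4),"topxyz",W[t].mean(0).round(4), "n",t.sum(), "ext",P.min(0).round(3),P.max(0).round(3))
E
```

```text
top
pad [391 138  28  27 535] [ 0.6495 -0.4171  0.019 ] [ 0.6495 -0.4167  0.019 ] 0.0293
pad [254 145  88  28 986] [ 0.6333 -0.1209  0.019 ] [ 0.6349 -0.1235  0.019 ] 0.0183
pad [ 183  153   75   29 1088] [0.6101 0.0783 0.019 ] [0.611  0.0696 0.019 ] 0.0182
obj [391 139  28  26 315] [405.1 151.1] ztop 0.0339 topxyz [ 0.6473 -0.4139  0.0314] n 315 ext [ 0.612 -0.449  0.03 ] [ 0.681 -0.377  0.035]
obj [ 79 154  36  29 669] [ 96.1 167.9] ztop 0.1296 topxyz [0.6017 0.3999 0.1279] n 106 ext [0.569 0.367 0.03 ] [0.636 0.434 0.133]
obj [169 165  14  13 115] [175.4 170.8] ztop 0.1172 topxyz [0.5902 0.1892 0.114 ] n 63 ext [0.58  0.178 0.032] [0.6   0.2   0.119]
obj [197 213  21  19 316] [206.9 221.9] ztop 0.1195 topxyz [0.4604 0.11   0.1168] n 163 ext [0.437 0.087 0.031] [0.481 0.132 0.121]
obj [141 216  22  17 280] [151.5 224. ] ztop 0.0977 topxyz [0.4562 0.2555 0.0951] n 126 ext [0.435 0.234 0.031] [0.476 0.271 0.101]
obj [285 216  12  12 116] [290.5 221.4] ztop 0.0525 topxyz [ 0.4619 -0.1047  0.0499] n 70 ext [ 0.447 -0.119  0.031] [ 0.475 -0.09   0.056]
obj [338 216  16  15 187] [345.7 2
[... 845 characters left out ...]
02 0.194 0.119]
obj [187 129  16  27 349] [194.3 142.4] ztop 0.0956 topxyz [0.4571 0.2488 0.0935] n 81 ext [0.437 0.228 0.03 ] [0.478 0.268 0.097]
obj [200 152  21  37 583] [209.9 170.1] ztop 0.1177 topxyz [0.461  0.1032 0.1157] n 122 ext [0.438 0.08  0.03 ] [0.484 0.123 0.119]
obj [232 231  14  16 168] [238.6 238.6] ztop 0.0521 topxyz [ 0.4618 -0.1116  0.0495] n 88 ext [ 0.447 -0.125  0.03 ] [ 0.477 -0.097  0.054]
obj [250 274  19  27 395] [258.9 287. ] ztop 0.0738 topxyz [ 0.4556 -0.2531  0.0715] n 154 ext [ 0.438 -0.27   0.03 ] [ 0.474 -0.239  0.075]
obj [368 315  40  35 538] [386.4 331.3] ztop 0.0328 topxyz [ 0.6462 -0.4188  0.031 ] n 538 ext [ 0.611 -0.45   0.03 ] [ 0.683 -0.384  0.034]
```

```bash
python3 - <<'E'
from h import *
for n in("top","side"):
    z=np.load(f"pics/{n}0.npz"); im,d=z['im'],z['d']; p={k:z[k] for k in z.files}
    W=cloud(im,d,p); H=cv2.cvtColor(im,cv2.COLOR_RGB2HSV); im2=im[:,:,::-1]
    b=(165,135,185,55) if n=="top" else (235,120,125,155)
    c=im2[b[1]:b[1]+b[3],b[0]:b[0]+b[2]]
    cv2.imwrite(f"pics/{n}crop.png",cv2.resize(c,None,fx=4,fy=4,interpolation=cv2.INTER_CUBIC))
    m=(im[...,1].astype(int)>105)&(im[...,2]<im[...,0])&(abs(W[...,2]-.018)<.012)&(W[...,0]>.5)&(W[...,0]<.7)&(W[...,1]<.16)&(W[...,1]>-.22)
    k,l,s,c=cv2.connectedComponentsWithStats(m.astype(np.uint8),connectivity=4)
    for i in range(1,k):
        if s[i,4]>15:
            e=cv2.minEnclosingCircle(np.argwhere(l==i)[:,::-1].astype(np.float32))
            # ground-plane rectified circle fit
            P=onplane(np.argwhere(l==i)[:,::-1],.019,p)[:,:2]
            mid=(P.max(0)+P.min(0))/2
            print(n,s[i],np.round(P.mean(0),4),np.round(mid,4),np.ptp(P,axis=0).round(3))
E
```

```text
top [295 146  22  22 365] [ 0.638  -0.1486] [ 0.638  -0.1495] [0.058 0.057]
top [264 150  22  22 366] [ 0.6263 -0.0648] [ 0.6277 -0.0652] [0.058 0.057]
top [230 155  22  22 368] [0.6141 0.0262] [0.6148 0.0273] [0.058 0.057]
top [199 160  22  22 370] [0.6024 0.1126] [0.6019 0.1119] [0.058 0.057]
side [251 165  22  15 257] [0.602  0.1085] [0.6022 0.1085] [0.059 0.063]
side [267 183  23  17 298] [0.6136 0.0222] [0.614  0.0224] [0.06 0.06]
side [285 205  24  18 343] [ 0.6256 -0.0691] [ 0.6261 -0.0685] [0.059 0.061]
side [304 226  26  21 404] [ 0.6369 -0.1526] [ 0.6373 -0.1521] [0.058 0.06 ]
```

View pics/topcrop.png

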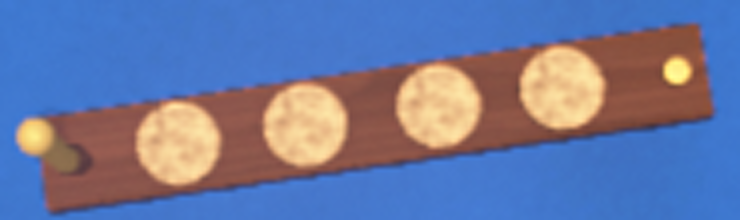

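View pics/sidecrop.png

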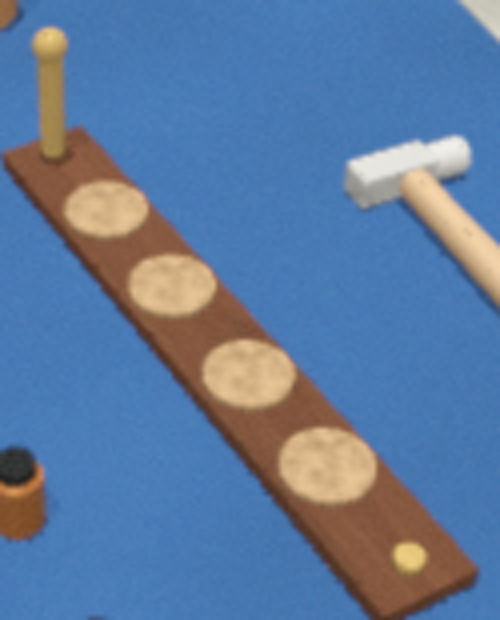

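Both cameras agree on the pads within 4 mm in y and 1 mm in x, and the measured bottle heights match the sizes given. The post is at +y, so the order is xl to pad_4, l to pad_3, m to pad_2 and s to pad_1. I'll hold the jaws along x so they clear the neighbouring bottles.

```bash
python3 - <<'E'
from rig import *
from scipy.spatial.transform import Rotation as R
import numpy as np
s=state();q=s['orientation'];r=R.from_quat([*q[1:],q[0]]);M=r.as_matrix();print(M.round(3))
for sg in (1,-1):
    T=np.array([[0,0,-1],[sg,0,0],[0,-sg,0]]).T  # columns x,y,z = (0,0,-1),(sg,0,0),cross
    T=np.c_[[0,0,-1],[sg,0,0],np.cross([0,0,-1],[sg,0,0])]
    print(sg,(R.from_matrix(T)*r.inv()).as_rotvec(degrees=True)/5)
print("to xl",(np.array([.4605,.108,.20])-s['eef_pos'])/.04)
E
```

```text
[[-0.001  0.409  0.913]
 [-0.001  0.913 -0.409]
 [-1.    -0.001 -0.   ]]
1 [ 4.77943340e-03 -1.31872636e-02 -1.31777833e+01]
-1 [1.48001259e-02 5.36397985e-03 2.28222122e+01]
to xl [ 6.15390558 -9.27534136 -0.76951476]
```

drive_tool:
  rows:
    - {"translation":[6.15,-9.28,-0.77],"twist":[0,0,-13.18],"jaw":0}
    - {"translation":[6.15,-9.28,-0.77],"twist":[0,0,-13.18],"jaw":0}
    - {"translation":[6.15,-9.28,-0.77],"twist":[0,0,-13.18],"jaw":0}
    - {"translation":[6.15,-9.28,-0.77],"twist":[0,0,-13.18],"jaw":0}
    - {"translation":[6.15,-9.28,-0.77],"twist":[0,0,-13.18],"jaw":0}
    - {"translation":[6.15,-9.28,-0.77],"twist":[0,0,-13.18],"jaw":0}
    - {"translation":[6.15,-9.28,-0.77],"twist":[0,0,-13.18],"jaw":0}
    - {"translation":[6.15,-9.28,-0.77],"twist":[0,0,-13.18],"jaw":0}
    - {"translation":[6.15,-9.28,-0.77],"twist":[0,0,-13.18],"jaw":0}
    - {"translation":[6.15,-9.28,-0.77],"twist":[0,0,-13.18],"jaw":0}
    - {"translation":[6.15,-9.28,-0.77],"twist":[0,0,-13.18],"jaw":0}
    - {"translation":[6.15,-9.28,-0.77],"twist":[0,0,-13.18],"jaw":0}
    - {"translation":[6.15,-9.28,-0.77],"twist":[0,0,-13.18],"jaw":0}
    - {"translation":[6.15,-9.28,-0.77],"twist":[0,0,-13.18],"jaw":0}
    - {"translation":[6.15,-9.28,-0.77],"twist":[0,0,-13.18],"jaw":0}
    - {"translation":[6.15,-9.28,-0.77],"twist":[0,0,-13.18],"jaw":0}
  grip_force: 30

```text
time: 1.43
eef_pos: [0.4599, 0.1087, 0.2001]
orientation: [0.5, 0.499, 0.501, -0.5]
wrist_force: [0.2, -0.1, 0.1]
opening: 0.0855
```

```bash
cat > look.py <<'E'
from rig import *
from h import *
import sys
print({k:np.round(v,4) for k,v in state().items() if k in('time','eef_pos','orientation','wrist_force','opening')})
for n in sys.argv[2:]:
    p=camera_params(n); im,d=get_image(n); np.savez(f"pics/{sys.argv[1]}{n}.npz",im=im,d=d,**p)
    cv2.imwrite(f"pics/{sys.argv[1]}{n}.png",im[:,:,::-1])
E
python3 look.py a wrist
```

```text
{'time': np.float64(1.4333), 'eef_pos': array([0.4599, 0.1087, 0.2001]), 'orientation': array([ 0.5   ,  0.4995,  0.5007, -0.4998]), 'wrist_force': array([ 0.1625, -0.1334,  0.1418]), 'opening': np.float64(0.0855)}
```

View pics/awrist.png

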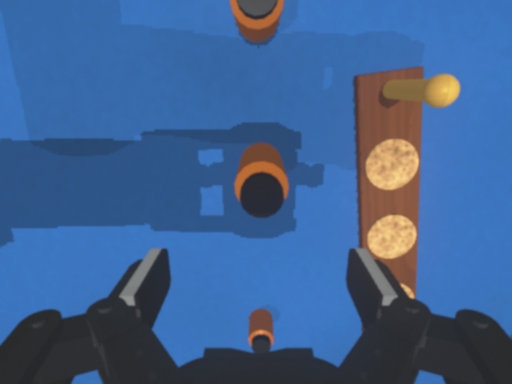

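The wrist view shows the xl cap at about (262,195), the s cap at (261,342), and the pads at (392,164) and (392,237). I'll use it as a third opinion on y.

```bash
python3 - <<'E'
from h import *
z=np.load("pics/awrist.npz"); im,d=z['im'],z['d']; p={k:z[k] for k in z.files}
W=cloud(im,d,p)
m=(im.max(2)<60)&(W[...,2]>.1)&(W[...,2]<.125)&(abs(W[...,1]-.108)<.05)
print("xl cap",W[m].mean(0).round(4),((W[m].max(0)+W[m].min(0))/2).round(4),m.sum())
m=(im[...,1]>105)&(im[...,2]<im[...,0])&(abs(W[...,2]-.018)<.012)&(W[...,0]>.5)&(W[...,0]<.7)&(W[...,1]<.17)
k,l,s,c=cv2.connectedComponentsWithStats(m.astype(np.uint8))
for i in range(1,k):
    if s[i,4]>50:P=onplane(np.argwhere(l==i)[:,::-1],.019,p)[:,:2];print(s[i],P.mean(0).round(4),np.ptp(P,axis=0).round(3))
E
```

```text
xl cap [0.4631 0.1089 0.1158] [0.4633 0.1079 0.1123] 1392
[ 365  138   55   53 2213] [0.6046 0.1093] [0.059 0.057]
[ 367  214   51   45 1773] [0.6162 0.023 ] [0.059 0.057]
[400 283  15  15  97] [ 0.6464 -0.0512] [0.021 0.021]
```

drive_tool:
  rows:
    - {"translation":[0.04,-0.02,-0.8],"twist":[0,0,0],"jaw":0}
    - {"translation":[0.04,-0.02,-1.6],"twist":[0,0,0],"jaw":0}
    - {"translation":[0.04,-0.02,-2.3],"twist":[0,0,0],"jaw":0}
    - {"translation":[0.04,-0.02,-2.9],"twist":[0,0,0],"jaw":0}
    - {"translation":[0.04,-0.02,-3.4],"twist":[0,0,0],"jaw":0}
    - {"translation":[0.04,-0.02,-3.7],"twist":[0,0,0],"jaw":0}
    - {"translation":[0.04,-0.02,-3.75],"twist":[0,0,0],"jaw":0}
    - {"translation":[0.04,-0.02,-3.75],"twist":[0,0,0],"jaw":0.2}
    - {"translation":[0.04,-0.02,-3.75],"twist":[0,0,0],"jaw":0.4}
    - {"translation":[0.04,-0.02,-3.75],"twist":[0,0,0],"jaw":0.6}
    - {"translation":[0.04,-0.02,-3.75],"twist":[0,0,0],"jaw":1}
    - {"translation":[0.04,-0.02,-3.75],"twist":[0,0,0],"jaw":1}
    - {"translation":[0.04,-0.02,-3.75],"twist":[0,0,0],"jaw":1}
    - {"translation":[0.04,-0.02,-3.75],"twist":[0,0,0],"jaw":1}
    - {"translation":[0.04,-0.02,-3.75],"twist":[0,0,0],"jaw":1}
    - {"translation":[0.04,-0.02,-3.75],"twist":[0,0,0],"jaw":1}

```text
time: 2.82
eef_pos: [0.4622, 0.108, 0.0512]
orientation: [0.501, 0.5, 0.5, -0.499]
wrist_force: [-0.6, 0.7, 7.0]
opening: 0.0462
```

```bash
python3 look.py b top side; python3 - <<'E'
import cv2,numpy as np
a=cv2.imread('pics/btop.png');b=cv2.imread('pics/bside.png')
cv2.imwrite('pics/bb.png',np.hstack([cv2.resize(a[110:290,130:310],(400,400)),cv2.resize(b[70:250,120:300],(400,400))]))
E
```

```text
{'time': np.float64(2.8167), 'eef_pos': array([0.4622, 0.108 , 0.0512]), 'orientation': array([ 0.5005,  0.5001,  0.5002, -0.4993]), 'wrist_force': array([-0.6411,  0.6637,  6.975 ]), 'opening': np.float64(0.0462)}
```

View pics/bb.png

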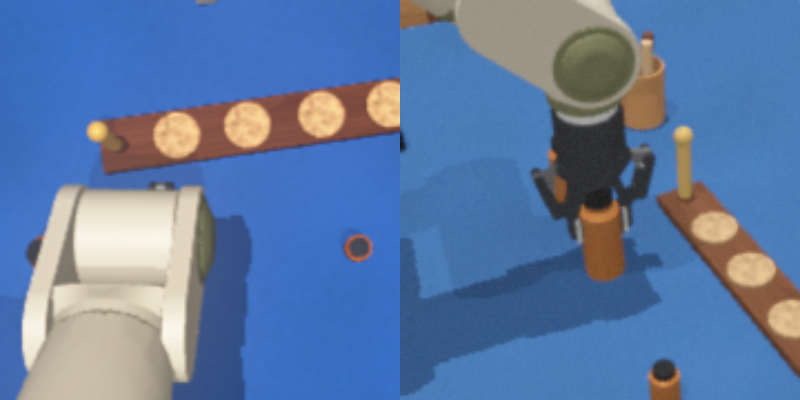

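drive_tool:
  rows:
    - {"translation":[0,0,0.2],"twist":[0,0,0],"jaw":1}
    - {"translation":[0,0,0.6],"twist":[0,0,0],"jaw":1}
    - {"translation":[0,0,1.2],"twist":[0,0,0],"jaw":1}
    - {"translation":[0.3,0.0,1.5],"twist":[0,0,0],"jaw":1}
    - {"translation":[0.8,0.01,1.5],"twist":[0,0,0],"jaw":1}
    - {"translation":[1.4,0.02,1.5],"twist":[0,0,0],"jaw":1}
    - {"translation":[2.0,0.03,1.5],"twist":[0,0,0],"jaw":1}
    - {"translation":[2.6,0.04,1.5],"twist":[0,0,0],"jaw":1}
    - {"translation":[3.1,0.04,1.5],"twist":[0,0,0],"jaw":1}
    - {"translation":[3.4,0.04,1.5],"twist":[0,0,0],"jaw":1}
    - {"translation":[3.53,0.04,1.5],"twist":[0,0,0],"jaw":1}
    - {"translation":[3.53,0.04,1.4],"twist":[0,0,0],"jaw":1}
    - {"translation":[3.53,0.04,1.2],"twist":[0,0,0],"jaw":1}
    - {"translation":[3.53,0.04,1.0],"twist":[0,0,0],"jaw":1}
    - {"translation":[3.53,0.04,0.8],"twist":[0,0,0],"jaw":1}
    - {"translation":[3.53,0.04,0.65],"twist":[0,0,0],"jaw":1}
    - {"translation":[3.53,0.04,0.57],"twist":[0,0,0],"jaw":1}
    - {"translation":[3.53,0.04,0.57],"twist":[0,0,0],"jaw":1}

```text
time: 4.42
eef_pos: [0.6028, 0.1095, 0.0731]
orientation: [0.5, 0.5, 0.501, -0.5]
wrist_force: [-0.2, 0.3, -2.5]
opening: 0.0459
```

```bash
python3 look.py c top side; python3 - <<'E'
import cv2,numpy as np
a=cv2.imread('pics/ctop.png');b=cv2.imread('pics/cside.png')
cv2.imwrite('pics/cc.png',np.hstack([cv2.resize(a[110:290,130:310],(400,400)),cv2.resize(b[70:250,180:360],(400,400))]))
E
```

```text
{'time': np.float64(4.4167), 'eef_pos': array([0.6028, 0.1095, 0.0731]), 'orientation': array([ 0.5001,  0.4996,  0.5006, -0.4997]), 'wrist_force': array([-0.2077,  0.3388, -2.4878]), 'opening': np.float64(0.0459)}
```

View pics/cc.png

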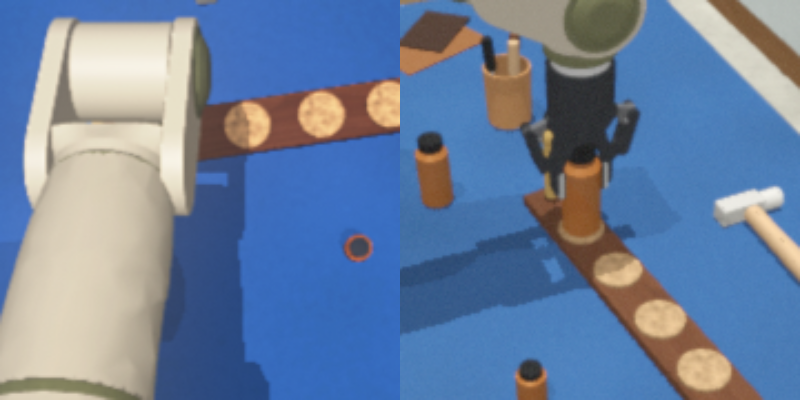

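xl hangs centred over pad_4, about 2 mm above it by the z estimate. The wrist force of -2.5 N is just its weight. I'll lower it slowly.

drive_tool:
  rows:
    - {"translation":[0,0,-0.03],"twist":[0,0,0],"jaw":1}
    - {"translation":[0,0,-0.05],"twist":[0,0,0],"jaw":1}
    - {"translation":[0,0,-0.06],"twist":[0,0,0],"jaw":1}
    - {"translation":[0,0,-0.07],"twist":[0,0,0],"jaw":1}
    - {"translation":[0,0,-0.08],"twist":[0,0,0],"jaw":1}
    - {"translation":[0,0,-0.08],"twist":[0,0,0],"jaw":1}

```text
time: 5.02
eef_pos: [0.6034, 0.1096, 0.0709]
orientation: [0.501, 0.5, 0.5, -0.499]
wrist_force: [0.1, -0.1, -1.6]
opening: 0.0462
```

drive_tool:
  rows:
    - {"translation":[0,0,-0.02],"twist":[0,0,0],"jaw":1}
    - {"translation":[0,0,-0.03],"twist":[0,0,0],"jaw":1}
    - {"translation":[0,0,-0.03],"twist":[0,0,0],"jaw":0.4}
    - {"translation":[0,0,-0.03],"twist":[0,0,0],"jaw":0.3}
    - {"translation":[0,0,-0.03],"twist":[0,0,0],"jaw":0.2}
    - {"translation":[0,0,-0.03],"twist":[0,0,0],"jaw":0.0}
    - {"translation":[0,0,-0.03],"twist":[0,0,0],"jaw":0.0}
    - {"translation":[0,0,0.5],"twist":[0,0,0],"jaw":0.0}
    - {"translation":[0,0,1.2],"twist":[0,0,0],"jaw":0.0}
    - {"translation":[0,0,2.0],"twist":[0,0,0],"jaw":0.0}
    - {"translation":[0,0,2.8],"twist":[0,0,0],"jaw":0.0}
    - {"translation":[-0.1,0.1,3.2],"twist":[0,0,0],"jaw":0.0}
    - {"translation":[-1,0.9,3.2],"twist":[0,0,0],"jaw":0.0}
    - {"translation":[-1.8,1.8,3.2],"twist":[0,0,0],"jaw":0.0}
    - {"translation":[-2.7,2.7,3.2],"twist":[0,0,0],"jaw":0.0}
    - {"translation":[-3.63,3.6,3.2],"twist":[0,0,0],"jaw":0.0}
    - {"translation":[-3.63,3.6,3.2],"twist":[0,0,0],"jaw":0.0}
    - {"translation":[-3.63,3.6,3.2],"twist":[0,0,0],"jaw":0.0}

```text
time: 6.52
eef_pos: [0.4545, 0.2569, 0.1993]
orientation: [0.501, 0.499, 0.502, -0.498]
wrist_force: [-0.6, 0.2, 0.1]
opening: 0.085
```

```bash
python3 look.py d top side wrist; python3 - <<'E'
import cv2,numpy as np
a=cv2.imread('pics/dtop.png');b=cv2.imread('pics/dside.png')
cv2.imwrite('pics/dd.png',np.hstack([cv2.resize(a[110:290,130:310],(400,400)),cv2.resize(b[70:250,180:360],(400,400))]))
E
```

```text
{'time': np.float64(6.5167), 'eef_pos': array([0.4545, 0.2569, 0.1993]), 'orientation': array([ 0.5013,  0.4989,  0.5017, -0.498 ]), 'wrist_force': array([-0.609 ,  0.1882,  0.0606]), 'opening': np.float64(0.085)}
```

View pics/dd.png

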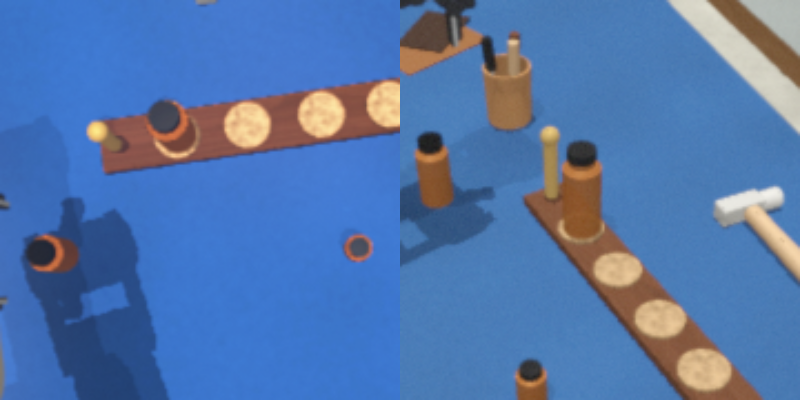

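View pics/dwrist.png

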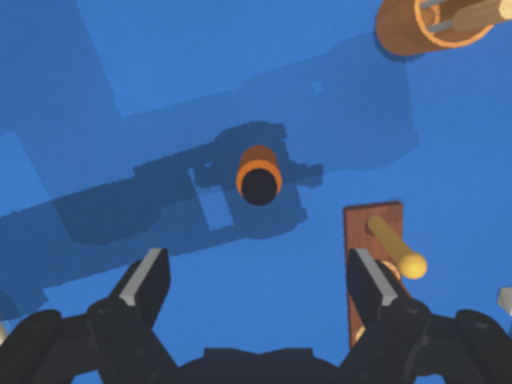

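xl stands on pad_4, and l is under the gripper with its cap at (259,186) in the wrist view. I'll measure both.

```bash
cat > meas.py <<'E'
# usage: meas.py pic cam ; prints bottle caps (dark, by height) 
from h import *
import sys
z=np.load(f"pics/{sys.argv[1]}{sys.argv[2]}.npz"); im,d=z['im'],z['d']; p={k:z[k] for k in z.files}
W=cloud(im,d,p)
m=(im.max(2)<75)&(W[...,2]>.04)&(W[...,2]<.145)&(W[...,0]>.4)&(W[...,0]<.7)&(abs(W[...,1])<.3)&(d>0)
k,l,s,c=cv2.connectedComponentsWithStats(m.astype(np.uint8))
for i in range(1,k):
    if s[i,4]>40:
        P=W[l==i];zt=np.percentile(P[:,2],90);t=P[P[:,2]>zt-.004]
        print(s[i],"z",zt.round(4),"c",t.mean(0).round(4),"n",len(t))
E
python3 meas.py d wrist; python3 meas.py d top;python3 meas.py d side
```

```text
[242 169  34  36 980] z 0.0947 c [0.4594 0.2534 0.094 ] n 959
[418 370  14   5  46] z 0.1358 c [0.6049 0.0951 0.1351] n 46
[142 218  13  11 117] z 0.097 c [0.4565 0.2547 0.0953] n 95
[188 130  11   9  76] z 0.0958 c [0.4565 0.2486 0.0947] n 49
[256 134  12  11 113] z 0.1364 c [0.6014 0.1041 0.1353] n 80
[234 233   9   8  63] z 0.0515 c [ 0.4611 -0.1123  0.0502] n 54
[253 276  12  13 133] z 0.0732 c [ 0.4554 -0.2534  0.072 ] n 106
```

```bash
python3 -c "
from rig import *
print(state()['eef_pos'])"
```

```text
[0.45857225 0.25343786 0.19909491]
```

drive_tool:
  rows:
    - {"translation":[0,0,-0.8],"twist":[0,0,0],"jaw":0}
    - {"translation":[0,0,-1.6],"twist":[0,0,0],"jaw":0}
    - {"translation":[0,0,-2.4],"twist":[0,0,0],"jaw":0}
    - {"translation":[0,0,-3.1],"twist":[0,0,0],"jaw":0}
    - {"translation":[0,0,-3.7],"twist":[0,0,0],"jaw":0}
    - {"translation":[0,0,-4.1],"twist":[0,0,0],"jaw":0}
    - {"translation":[0,0,-4.18],"twist":[0,0,0],"jaw":0}
    - {"translation":[0,0,-4.18],"twist":[0,0,0],"jaw":0.2}
    - {"translation":[0,0,-4.18],"twist":[0,0,0],"jaw":0.4}
    - {"translation":[0,0,-4.18],"twist":[0,0,0],"jaw":0.6}
    - {"translation":[0,0,-4.18],"twist":[0,0,0],"jaw":1}
    - {"translation":[0,0,-4.18],"twist":[0,0,0],"jaw":1}
    - {"translation":[0,0,-4.18],"twist":[0,0,0],"jaw":1}
    - {"translation":[0,0,-4.18],"twist":[0,0,0],"jaw":1}
    - {"translation":[0,0,-4.18],"twist":[0,0,0],"jaw":1}
    - {"translation":[0,0,-4.18],"twist":[0,0,0],"jaw":1}

```text
time: 8.0
eef_pos: [0.4594, 0.2535, 0.0332]
orientation: [0.501, 0.501, 0.5, -0.498]
wrist_force: [-0.3, -1.2, 6.5]
opening: 0.0415
```

drive_tool:
  rows:
    - {"translation":[0,0,0.2],"twist":[0,0,0],"jaw":1}
    - {"translation":[0,0,0.7],"twist":[0,0,0],"jaw":1}
    - {"translation":[0,0,1.3],"twist":[0,0,0],"jaw":1}
    - {"translation":[0,-0.3,1.5],"twist":[0,0,0],"jaw":1}
    - {"translation":[0,-0.9,1.5],"twist":[0,0,0],"jaw":1}
    - {"translation":[0,-1.6,1.5],"twist":[0,0,0],"jaw":1}
    - {"translation":[0,-2.3,1.5],"twist":[0,0,0],"jaw":1}
    - {"translation":[0,-3.0,1.5],"twist":[0,0,0],"jaw":1}
    - {"translation":[0,-3.7,1.5],"twist":[0,0,0],"jaw":1}
    - {"translation":[0,-4.4,1.5],"twist":[0,0,0],"jaw":1}
    - {"translation":[0.2,-5.0,1.5],"twist":[0,0,0],"jaw":1}
    - {"translation":[0.5,-5.5,1.5],"twist":[0,0,0],"jaw":1}
    - {"translation":[1.0,-5.74,1.5],"twist":[0,0,0],"jaw":1}
    - {"translation":[1.7,-5.74,1.5],"twist":[0,0,0],"jaw":1}
    - {"translation":[2.4,-5.74,1.5],"twist":[0,0,0],"jaw":1}
    - {"translation":[3.1,-5.74,1.5],"twist":[0,0,0],"jaw":1}
    - {"translation":[3.6,-5.74,1.5],"twist":[0,0,0],"jaw":1}
    - {"translation":[3.92,-5.74,1.5],"twist":[0,0,0],"jaw":1}
    - {"translation":[3.92,-5.74,1.4],"twist":[0,0,0],"jaw":1}
    - {"translation":[3.92,-5.74,1.2],"twist":[0,0,0],"jaw":1}

```text
time: 9.67
eef_pos: [0.616, 0.0233, 0.081]
orientation: [0.502, 0.501, 0.499, -0.498]
wrist_force: [0.1, 0.5, -0.3]
opening: 0.0418
```

```bash
python3 look.py e side; python3 -c "
from rig import *
print(state()['eef_pos'])
import cv2
b=cv2.imread('pics/eside.png');cv2.imwrite('pics/ee.png',cv2.resize(b[70:280,160:370],(600,600)))"
```

```text
{'time': np.float64(9.6667), 'eef_pos': array([0.616 , 0.0233, 0.081 ]), 'orientation': array([ 0.5016,  0.5009,  0.4994, -0.4982]), 'wrist_force': array([ 0.0712,  0.4748, -0.3377]), 'opening': np.float64(0.0418)}
[0.61449864 0.0236144  0.07871936]
```

View pics/ee.png

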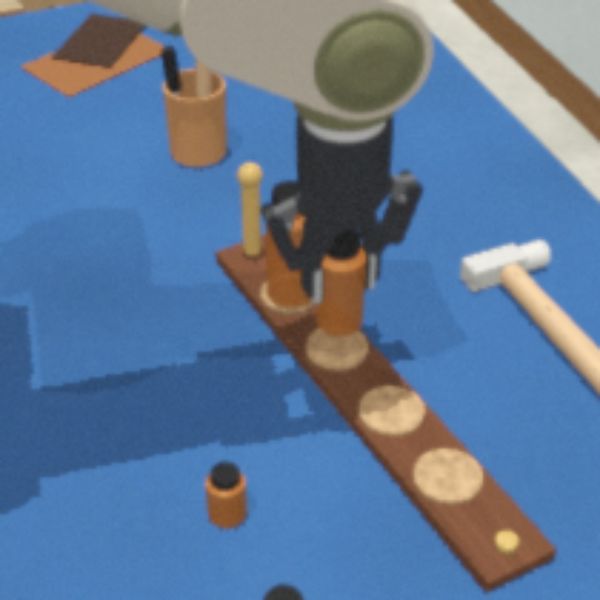

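drive_tool:
  rows:
    - {"translation":[0.02,0.01,-0.15],"twist":[0,0,0],"jaw":1}
    - {"translation":[0.02,0.01,-0.3],"twist":[0,0,0],"jaw":1}
    - {"translation":[0.02,0.01,-0.45],"twist":[0,0,0],"jaw":1}
    - {"translation":[0.02,0.01,-0.55],"twist":[0,0,0],"jaw":1}
    - {"translation":[0.02,0.01,-0.6],"twist":[0,0,0],"jaw":1}
    - {"translation":[0.02,0.01,-0.6],"twist":[0,0,0],"jaw":1}
    - {"translation":[0.02,0.01,-0.6],"twist":[0,0,0],"jaw":1}

```text
time: 10.3
eef_pos: [0.6154, 0.024, 0.0549]
orientation: [0.501, 0.5, 0.5, -0.499]
wrist_force: [-0.2, 0.3, -1.9]
opening: 0.0417
```

drive_tool:
  rows:
    - {"translation":[0,0,-0.02],"twist":[0,0,0],"jaw":1}
    - {"translation":[0,0,-0.04],"twist":[0,0,0],"jaw":1}
    - {"translation":[0,0,-0.06],"twist":[0,0,0],"jaw":1}
    - {"translation":[0,0,-0.07],"twist":[0,0,0],"jaw":1}
    - {"translation":[0,0,-0.08],"twist":[0,0,0],"jaw":1}
    - {"translation":[0,0,-0.08],"twist":[0,0,0],"jaw":1}

```text
time: 10.8
eef_pos: [0.6155, 0.024, 0.0522]
orientation: [0.501, 0.5, 0.5, -0.499]
wrist_force: [-1.7, 0.3, 4.8]
opening: 0.0416
```

drive_tool:
  rows:
    - {"translation":[0,0,0],"twist":[0,0,0],"jaw":0.45}
    - {"translation":[0,0,0],"twist":[0,0,0],"jaw":0.3}
    - {"translation":[0,0,0],"twist":[0,0,0],"jaw":0.2}
    - {"translation":[0,0,0],"twist":[0,0,0],"jaw":0.0}
    - {"translation":[0,0,0],"twist":[0,0,0],"jaw":0.0}
    - {"translation":[0,0,0.5],"twist":[0,0,0],"jaw":0.0}
    - {"translation":[0,0,1.2],"twist":[0,0,0],"jaw":0.0}
    - {"translation":[0,0,2.0],"twist":[0,0,0],"jaw":0.0}
    - {"translation":[0,0,2.6],"twist":[0,0,0],"jaw":0.0}
    - {"translation":[-0.1,-0.1,2.8],"twist":[0,0,0],"jaw":0.0}
    - {"translation":[-1,-0.9,2.8],"twist":[0,0,0],"jaw":0.0}
    - {"translation":[-1.8,-1.7,2.8],"twist":[0,0,0],"jaw":0.0}
    - {"translation":[-2.6,-2.3,2.8],"twist":[0,0,0],"jaw":0.0}
    - {"translation":[-3.4,-2.9,2.8],"twist":[0,0,0],"jaw":0.0}
    - {"translation":[-3.81,-3.28,2.8],"twist":[0,0,0],"jaw":0.0}
    - {"translation":[-3.81,-3.28,2.8],"twist":[0,0,0],"jaw":0.0}
    - {"translation":[-3.81,-3.28,2.8],"twist":[0,0,0],"jaw":0.0}

```text
time: 12.22
eef_pos: [0.4622, -0.1079, 0.1639]
orientation: [0.5, 0.501, 0.5, -0.5]
wrist_force: [-0.1, 1.3, 0.4]
opening: 0.0852
```

```bash
python3 look.py f side wrist;python3 meas.py f wrist; python3 meas.py f side; python3 -c "
from rig import *
print(state()['eef_pos'])
import cv2
import numpy as np
b=cv2.imread('pics/fside.png');a=cv2.imread('pics/fwrist.png');cv2.imwrite('pics/ff.png',np.hstack([cv2.resize(b[70:280,160:370],(400,400)),cv2.resize(a,(400,400))]))"
```

```text
{'time': np.float64(12.2167), 'eef_pos': array([ 0.4622, -0.1079,  0.1639]), 'orientation': array([ 0.4998,  0.5008,  0.4999, -0.4996]), 'wrist_force': array([-0.1146,  1.267 ,  0.3933]), 'opening': np.float64(0.0852)}
[493   0  19  25 381] z 0.1121 c [0.6034 0.0144 0.1109] n 155
[247 172  24  25 499] z 0.0508 c [ 0.4644 -0.108   0.0499] n 497
[240 316  26  29 629] z 0.0726 c [ 0.4581 -0.2484  0.0718] n 504
[256 134  12  11  90] z 0.1368 c [0.6014 0.1043 0.1354] n 72
[273 160  12  10 100] z 0.1145 c [0.6121 0.0192 0.1132] n 67
[234 232  10   9  68] z 0.0517 c [ 0.4615 -0.1112  0.0503] n 56
[253 275  12  14 138] z 0.0737 c [ 0.4552 -0.2531  0.0722] n 110
[ 0.46326293 -0.10694176  0.16388547]
```

View pics/ff.png

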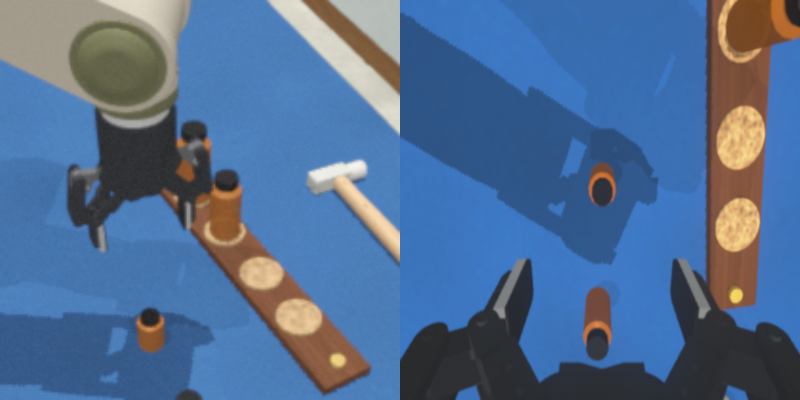

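drive_tool:
  rows:
    - {"translation":[0,-0.02,-0.8],"twist":[0,0,0],"jaw":0}
    - {"translation":[0,-0.02,-1.6],"twist":[0,0,0],"jaw":0}
    - {"translation":[0,-0.02,-2.3],"twist":[0,0,0],"jaw":0}
    - {"translation":[0,-0.02,-3.0],"twist":[0,0,0],"jaw":0}
    - {"translation":[0,-0.02,-3.5],"twist":[0,0,0],"jaw":0}
    - {"translation":[0,-0.02,-3.8],"twist":[0,0,0],"jaw":0}
    - {"translation":[0,-0.02,-3.95],"twist":[0,0,0],"jaw":0.1}
    - {"translation":[0,-0.02,-3.97],"twist":[0,0,0],"jaw":0.3}
    - {"translation":[0,-0.02,-3.97],"twist":[0,0,0],"jaw":0.5}
    - {"translation":[0,-0.02,-3.97],"twist":[0,0,0],"jaw":0.6}
    - {"translation":[0,-0.02,-3.97],"twist":[0,0,0],"jaw":0.8}
    - {"translation":[0,-0.02,-3.97],"twist":[0,0,0],"jaw":1}
    - {"translation":[0,-0.02,-3.97],"twist":[0,0,0],"jaw":1}
    - {"translation":[0,-0.02,-3.97],"twist":[0,0,0],"jaw":1}
    - {"translation":[0,-0.02,-3.97],"twist":[0,0,0],"jaw":1}
    - {"translation":[0,-0.02,-3.97],"twist":[0,0,0],"jaw":1}

```text
time: 13.65
eef_pos: [0.4639, -0.1079, 0.006]
orientation: [0.501, 0.501, 0.5, -0.499]
wrist_force: [0.1, 0.9, 5.9]
opening: 0.0308
```

```bash
python3 - <<'E'
from h import *
z=np.load("pics/fwrist.npz"); im,d=z['im'],z['d']; p={k:z[k] for k in z.files}
W=cloud(im,d,p)
m=(im[...,1]>105)&(im[...,2]<im[...,0])&(abs(W[...,2]-.018)<.012)&(W[...,0]>.5)&(W[...,0]<.7)&(W[...,1]<.17)
k,l,s,c=cv2.connectedComponentsWithStats(m.astype(np.uint8))
for i in range(1,k):
    if s[i,4]>50:P=onplane(np.argwhere(l==i)[:,::-1],.019,p)[:,:2];print(s[i],P.mean(0).round(4),np.ptp(P,axis=0).round(3))
E
```

```text
[406   0  57  61 992] [0.6039 0.0131] [0.051 0.045]
[ 405  101   63   63 3051] [ 0.6285 -0.0674] [0.058 0.057]
[ 403  189   58   53 2376] [ 0.6397 -0.1514] [0.059 0.057]
[421 275  19  17 254] [ 0.6515 -0.2312] [0.021 0.021]
```

drive_tool:
  rows:
    - {"translation":[0,0,0.2],"twist":[0,0,0],"jaw":1}
    - {"translation":[0,0,0.7],"twist":[0,0,0],"jaw":1}
    - {"translation":[0,0,1.3],"twist":[0,0,0],"jaw":1}
    - {"translation":[0.3,-0.1,1.5],"twist":[0,0,0],"jaw":1}
    - {"translation":[0.9,-0.25,1.5],"twist":[0,0,0],"jaw":1}
    - {"translation":[1.6,-0.45,1.5],"twist":[0,0,0],"jaw":1}
    - {"translation":[2.3,-0.6,1.5],"twist":[0,0,0],"jaw":1}
    - {"translation":[3.0,-0.8,1.5],"twist":[0,0,0],"jaw":1}
    - {"translation":[3.6,-1.0,1.5],"twist":[0,0,0],"jaw":1}
    - {"translation":[4.1,-1.08,1.5],"twist":[0,0,0],"jaw":1}
    - {"translation":[4.38,-1.08,1.4],"twist":[0,0,0],"jaw":1}
    - {"translation":[4.38,-1.08,1.2],"twist":[0,0,0],"jaw":1}
    - {"translation":[4.38,-1.08,1.0],"twist":[0,0,0],"jaw":1}
    - {"translation":[4.38,-1.08,0.8],"twist":[0,0,0],"jaw":1}
    - {"translation":[4.38,-1.08,0.65],"twist":[0,0,0],"jaw":1}
    - {"translation":[4.38,-1.08,0.57],"twist":[0,0,0],"jaw":1}
    - {"translation":[4.38,-1.08,0.55],"twist":[0,0,0],"jaw":1}
    - {"translation":[4.38,-1.08,0.55],"twist":[0,0,0],"jaw":1}
    - {"translation":[4.38,-1.08,0.55],"twist":[0,0,0],"jaw":1}

```text
time: 15.23
eef_pos: [0.6392, -0.1512, 0.0284]
orientation: [0.501, 0.501, 0.5, -0.499]
wrist_force: [-0.1, -0.8, -0.6]
opening: 0.0311
```

```bash
python3 look.py g side; python3 -c "
import cv2
b=cv2.imread('pics/gside.png');cv2.imwrite('pics/gg.png',cv2.resize(b[90:300,180:390],(600,600)))"
```

```text
{'time': np.float64(15.2333), 'eef_pos': array([ 0.6392, -0.1512,  0.0284]), 'orientation': array([ 0.5013,  0.5006,  0.4996, -0.4985]), 'wrist_force': array([-0.0789, -0.8027, -0.5881]), 'opening': np.float64(0.0311)}
```

View pics/gg.png

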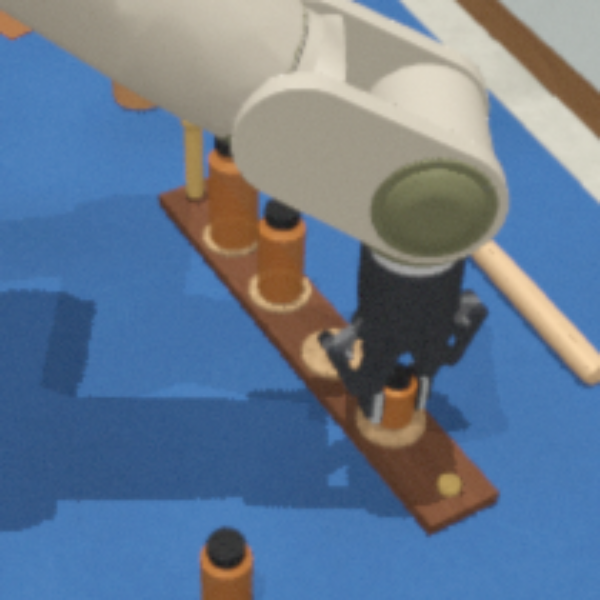

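s is over pad_1 (pad near (392,425) in the crop) and about 3 mm above it. Lowering.

drive_tool:
  rows:
    - {"translation":[0,0,-0.03],"twist":[0,0,0],"jaw":1}
    - {"translation":[0,0,-0.05],"twist":[0,0,0],"jaw":1}
    - {"translation":[0,0,-0.06],"twist":[0,0,0],"jaw":1}
    - {"translation":[0,0,-0.07],"twist":[0,0,0],"jaw":1}
    - {"translation":[0,0,-0.08],"twist":[0,0,0],"jaw":1}
    - {"translation":[0,0,-0.09],"twist":[0,0,0],"jaw":1}
    - {"translation":[0,0,-0.09],"twist":[0,0,0],"jaw":1}

```text
time: 15.87
eef_pos: [0.6393, -0.1512, 0.0251]
orientation: [0.501, 0.501, 0.5, -0.498]
wrist_force: [-0.2, -0.3, 0.8]
opening: 0.0313
```

drive_tool:
  rows:
    - {"translation":[0,0,-0.01],"twist":[0,0,0],"jaw":1}
    - {"translation":[0,0,-0.01],"twist":[0,0,0],"jaw":0.55}
    - {"translation":[0,0,-0.01],"twist":[0,0,0],"jaw":0.4}
    - {"translation":[0,0,-0.01],"twist":[0,0,0],"jaw":0.2}
    - {"translation":[0,0,-0.01],"twist":[0,0,0],"jaw":0.0}
    - {"translation":[0,0,0],"twist":[0,0,0],"jaw":0.0}
    - {"translation":[0,0,0.5],"twist":[0,0,0],"jaw":0.0}
    - {"translation":[0,0,1.2],"twist":[0,0,0],"jaw":0.0}
    - {"translation":[0,0,2.0],"twist":[0,0,0],"jaw":0.0}
    - {"translation":[0,0,2.8],"twist":[0,0,0],"jaw":0.0}
    - {"translation":[-0.1,-0.1,3.1],"twist":[0,0,0],"jaw":0.0}
    - {"translation":[-1,-0.6,3.1],"twist":[0,0,0],"jaw":0.0}
    - {"translation":[-1.9,-1.1,3.1],"twist":[0,0,0],"jaw":0.0}
    - {"translation":[-2.8,-1.6,3.1],"twist":[0,0,0],"jaw":0.0}
    - {"translation":[-3.7,-2.1,3.1],"twist":[0,0,0],"jaw":0.0}
    - {"translation":[-4.54,-2.45,3.1],"twist":[0,0,0],"jaw":0.0}
    - {"translation":[-4.54,-2.45,3.1],"twist":[0,0,0],"jaw":0.0}
    - {"translation":[-4.54,-2.45,3.1],"twist":[0,0,0],"jaw":0.0}
    - {"translation":[-4.54,-2.45,3.1],"twist":[0,0,0],"jaw":0.0}

```text
time: 17.45
eef_pos: [0.458, -0.2493, 0.1491]
orientation: [0.501, 0.501, 0.499, -0.498]
wrist_force: [0.6, 0.1, -0.7]
opening: 0.0853
```

```bash
python3 look.py i side wrist;python3 meas.py i wrist; python3 meas.py i side; python3 -c "
from rig import *
print(state()['eef_pos'])
import cv2
import numpy as np
b=cv2.imread('pics/iside.png');a=cv2.imread('pics/iwrist.png');cv2.imwrite('pics/ii.png',np.hstack([cv2.resize(b[90:300,180:390],(400,400)),cv2.resize(a,(400,400))]))"
```

```text
{'time': np.float64(17.45), 'eef_pos': array([ 0.458 , -0.2493,  0.1491]), 'orientation': array([ 0.5015,  0.5008,  0.4993, -0.4985]), 'wrist_force': array([ 0.5763,  0.1437, -0.7121]), 'opening': np.float64(0.0853)}
[502  50  10  29 222] z 0.0689 c [ 0.6292 -0.155   0.0672] n 147
[240 181  33  36 949] z 0.0728 c [ 0.458  -0.25    0.0719] n 904
[314 219   9   8  61] z 0.0704 c [ 0.6362 -0.1545  0.0692] n 52
[252 275  14  14 143] z 0.0734 c [ 0.4553 -0.253   0.0722] n 118
[ 0.45844271 -0.2488121   0.14894101]
```

View pics/ii.png

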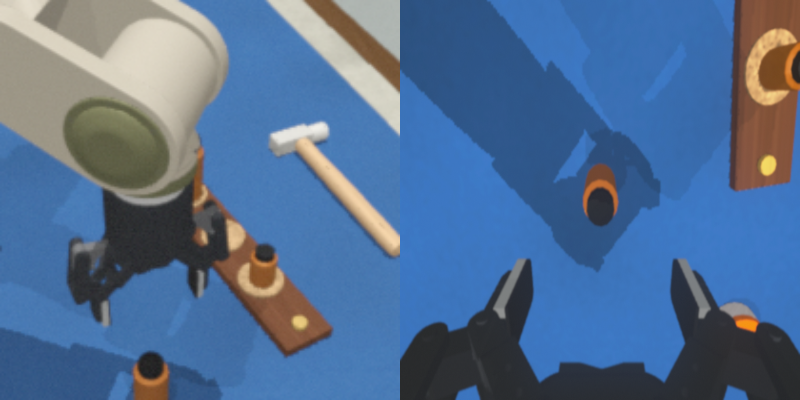

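s is on pad_1, and m is centred under the gripper. Picking it up.

drive_tool:
  rows:
    - {"translation":[0,-0.02,-0.7],"twist":[0,0,0],"jaw":0}
    - {"translation":[0,-0.02,-1.4],"twist":[0,0,0],"jaw":0}
    - {"translation":[0,-0.02,-2.1],"twist":[0,0,0],"jaw":0}
    - {"translation":[0,-0.02,-2.7],"twist":[0,0,0],"jaw":0}
    - {"translation":[0,-0.02,-3.1],"twist":[0,0,0],"jaw":0}
    - {"translation":[0,-0.02,-3.25],"twist":[0,0,0],"jaw":0}
    - {"translation":[0,-0.02,-3.27],"twist":[0,0,0],"jaw":0.1}
    - {"translation":[0,-0.02,-3.27],"twist":[0,0,0],"jaw":0.3}
    - {"translation":[0,-0.02,-3.27],"twist":[0,0,0],"jaw":0.5}
    - {"translation":[0,-0.02,-3.27],"twist":[0,0,0],"jaw":0.7}
    - {"translation":[0,-0.02,-3.27],"twist":[0,0,0],"jaw":1}
    - {"translation":[0,-0.02,-3.27],"twist":[0,0,0],"jaw":1}
    - {"translation":[0,-0.02,-3.27],"twist":[0,0,0],"jaw":1}
    - {"translation":[0,-0.02,-3.27],"twist":[0,0,0],"jaw":1}
    - {"translation":[0,-0.02,-3.27],"twist":[0,0,0],"jaw":1}

```text
time: 18.8
eef_pos: [0.459, -0.2499, 0.0193]
orientation: [0.502, 0.5, 0.499, -0.498]
wrist_force: [-0.7, 2.1, 6.4]
opening: 0.0361
```

drive_tool:
  rows:
    - {"translation":[0,0,0.2],"twist":[0,0,0],"jaw":1}
    - {"translation":[0,0,0.7],"twist":[0,0,0],"jaw":1}
    - {"translation":[0,0.1,1.3],"twist":[0,0,0],"jaw":1}
    - {"translation":[0,0.5,1.5],"twist":[0,0,0],"jaw":1}
    - {"translation":[0,1.2,1.5],"twist":[0,0,0],"jaw":1}
    - {"translation":[0,1.9,1.5],"twist":[0,0,0],"jaw":1}
    - {"translation":[0,2.6,1.5],"twist":[0,0,0],"jaw":1}
    - {"translation":[0,3.3,1.5],"twist":[0,0,0],"jaw":1}
    - {"translation":[0.2,3.9,1.5],"twist":[0,0,0],"jaw":1}
    - {"translation":[0.6,4.4,1.5],"twist":[0,0,0],"jaw":1}
    - {"translation":[1.2,4.57,1.5],"twist":[0,0,0],"jaw":1}
    - {"translation":[1.9,4.57,1.5],"twist":[0,0,0],"jaw":1}
    - {"translation":[2.6,4.57,1.5],"twist":[0,0,0],"jaw":1}
    - {"translation":[3.2,4.57,1.5],"twist":[0,0,0],"jaw":1}
    - {"translation":[3.8,4.57,1.5],"twist":[0,0,0],"jaw":1}
    - {"translation":[4.1,4.57,1.5],"twist":[0,0,0],"jaw":1}
    - {"translation":[4.22,4.57,1.4],"twist":[0,0,0],"jaw":1}
    - {"translation":[4.22,4.57,1.2],"twist":[0,0,0],"jaw":1}
    - {"translation":[4.22,4.57,1.0],"twist":[0,0,0],"jaw":1}
    - {"translation":[4.22,4.57,1.0],"twist":[0,0,0],"jaw":1}

```text
time: 20.47
eef_pos: [0.6259, -0.0669, 0.057]
orientation: [0.501, 0.5, 0.5, -0.499]
wrist_force: [-0.2, 0.9, -2.0]
opening: 0.036
```

```bash
python3 look.py j side; python3 -c "
from rig import *
print(state()['eef_pos'])
import cv2
b=cv2.imread('pics/jside.png');cv2.imwrite('pics/jj.png',cv2.resize(b[90:300,180:390],(600,600)))"
```

```text
{'time': np.float64(20.4667), 'eef_pos': array([ 0.6259, -0.0669,  0.057 ]), 'orientation': array([ 0.501 ,  0.4998,  0.5004, -0.4989]), 'wrist_force': array([-0.2007,  0.9454, -1.9992]), 'opening': np.float64(0.036)}
[ 0.62637109 -0.06696439  0.0580716 ]
```

View pics/jj.png

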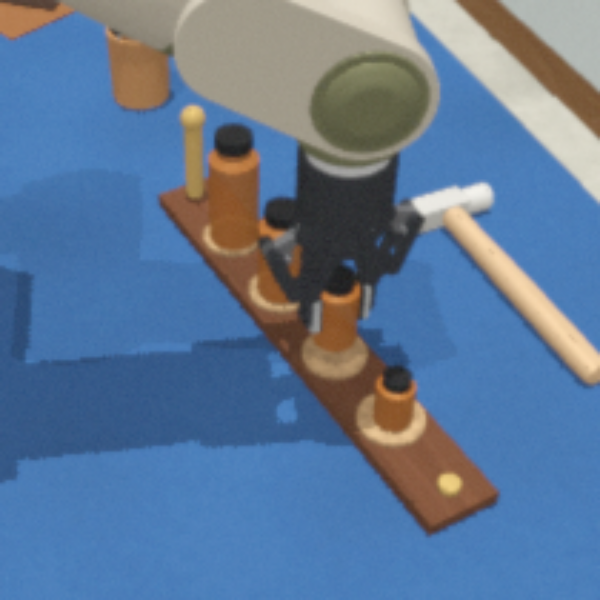

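m is over pad_2. Lowering it now.

drive_tool:
  rows:
    - {"translation":[0.03,0,-0.12],"twist":[0,0,0],"jaw":1}
    - {"translation":[0.03,0,-0.24],"twist":[0,0,0],"jaw":1}
    - {"translation":[0.03,0,-0.34],"twist":[0,0,0],"jaw":1}
    - {"translation":[0.03,0,-0.4],"twist":[0,0,0],"jaw":1}
    - {"translation":[0.03,0,-0.43],"twist":[0,0,0],"jaw":1}
    - {"translation":[0.03,0,-0.45],"twist":[0,0,0],"jaw":1}
    - {"translation":[0.03,0,-0.47],"twist":[0,0,0],"jaw":1}
    - {"translation":[0.03,0,-0.48],"twist":[0,0,0],"jaw":1}
    - {"translation":[0.03,0,-0.49],"twist":[0,0,0],"jaw":1}
    - {"translation":[0.03,0,-0.49],"twist":[0,0,0],"jaw":1}

```text
time: 21.35
eef_pos: [0.6276, -0.067, 0.0385]
orientation: [0.501, 0.5, 0.5, -0.499]
wrist_force: [0.1, -0.4, -1.3]
opening: 0.0365
```

drive_tool:
  rows:
    - {"translation":[0,0,-0.015],"twist":[0,0,0],"jaw":1}
    - {"translation":[0,0,-0.025],"twist":[0,0,0],"jaw":1}
    - {"translation":[0,0,-0.025],"twist":[0,0,0],"jaw":0.5}
    - {"translation":[0,0,-0.025],"twist":[0,0,0],"jaw":0.35}
    - {"translation":[0,0,-0.025],"twist":[0,0,0],"jaw":0.2}
    - {"translation":[0,0,-0.025],"twist":[0,0,0],"jaw":0.0}
    - {"translation":[0,0,0],"twist":[0,0,0],"jaw":0.0}
    - {"translation":[0,0,0.5],"twist":[0,0,0],"jaw":0.0}
    - {"translation":[0,0,1.2],"twist":[0,0,0],"jaw":0.0}
    - {"translation":[0,0,2.0],"twist":[0,0,0],"jaw":0.0}
    - {"translation":[0,0,2.8],"twist":[0,0,0],"jaw":0.0}
    - {"translation":[0,0,3.6],"twist":[0,0,0],"jaw":0.0}
    - {"translation":[-1,0,4.5],"twist":[0,0,0],"jaw":0.0}
    - {"translation":[-2,0,5],"twist":[0,0,0],"jaw":0.0}
    - {"translation":[-3,0,5],"twist":[0,0,0],"jaw":0.0}
    - {"translation":[-4,0,5],"twist":[0,0,0],"jaw":0.0}
    - {"translation":[-4.5,0,5],"twist":[0,0,0],"jaw":0.0}
    - {"translation":[-4.5,0,5],"twist":[0,0,0],"jaw":0.0}
    - {"translation":[-4.5,0,5],"twist":[0,0,0],"jaw":0.0}

```text
time: 22.93
eef_pos: [0.4471, -0.067, 0.2393]
orientation: [0.502, 0.5, 0.499, -0.499]
wrist_force: [0.8, -0.4, -1.1]
opening: 0.0853
```

```bash
python3 look.py k top side wrist;for c in top side wrist; do echo $c; python3 meas.py k $c;done; python3 -c "
import cv2
import numpy as np
b=cv2.imread('pics/kside.png');a=cv2.imread('pics/kwrist.png');cv2.imwrite('pics/kk.png',np.hstack([cv2.resize(b[90:300,180:390],(400,400)),cv2.resize(a,(400,300),interpolation=2) if 0 else cv2.copyMakeBorder(cv2.resize(a,(400,300)),0,100,0,0,0)]))"
```

```text
{'time': np.float64(22.9333), 'eef_pos': array([ 0.4471, -0.067 ,  0.2393]), 'orientation': array([ 0.5018,  0.5004,  0.4992, -0.4986]), 'wrist_force': array([ 0.8245, -0.3968, -1.1499]), 'opening': np.float64(0.0853)}
top
[304 149   8   8  51] z 0.0716 c [ 0.6376 -0.1485  0.0698] n 45
[271 151   9  10  71] z 0.0934 c [ 0.6255 -0.0641  0.0918] n 66
[234 154  11  11  78] z 0.116 c [0.6131 0.0253 0.1141] n 64
[197 156  11   9  42] z 0.1375 c [0.6089 0.1155 0.1359] n 37
side
[256 134  12  11 109] z 0.1368 c [0.6015 0.1047 0.1354] n 71
[273 160  12  10  98] z 0.1146 c [0.6122 0.0188 0.1132] n 72
[294 189  10  10  82] z 0.0923 c [ 0.6251 -0.0715  0.0912] n 60
[314 219   9   8  60] z 0.0708 c [ 0.6366 -0.155   0.0691] n 48
wrist
[ 436   55   44   39 1320] z 0.114 c [0.6143 0.0229 0.1131] n 1170
[422 160  32  26 642] z 0.0919 c [ 0.6263 -0.0674  0.091 ] n 573
[413 230  22  19 316] z 0.07 c [ 0.6382 -0.1511  0.0691] n 293
```

View pics/kk.png

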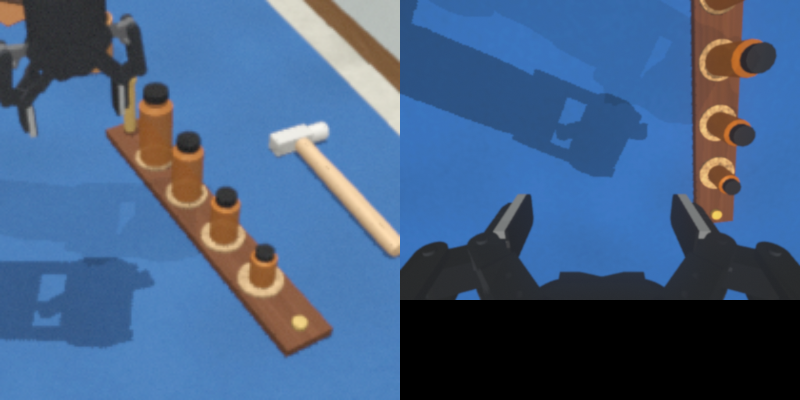

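View pics/ktop.png

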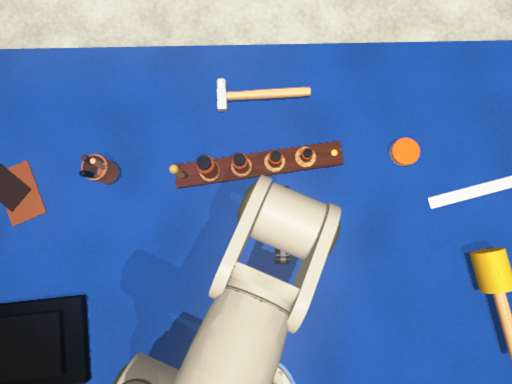

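```bash
python3 -c "
from rig import *
print(job_done())"
```

```text
the job is handed in; nothing more can be done
None
```

I put all four bottles on their pads and handed the job in at about 23 s; the hand-in reports no verdict. The tall post is at the left (+y) end, so the order is xl on pad_4, l on pad_3, m on pad_2 and s on pad_1.

- **Centring:** In the top camera, s, m and l measure within about 1 mm of their pad centres, against the 12 mm allowed.
- **Upright and undisturbed:** The last pictures show all four bottles upright with the gripper clear of them. The tool cup looks unmoved, though I judged that by eye only. The wrist force was never above about 7 N in any reading, and about 5 N during set-down.
- **Disagreements:** The top and side cameras differ by 4 mm in y on the pads, and by up to about 7 mm on the bottles. I took values between them, which the wrist camera supported.
- **Least certain check:** The top camera's final reading for xl was about 7 mm off in x and 3 mm in y, but only 37 pixels of its cap were picked up. The side camera put xl about 4 mm from its pad centre, the same −y shift it showed for the other bottles (2–4 mm).

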